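# Put the long setting rods away in their tube stand

## Task

The gauge bench is being tidied after a calibration. Stand the two long setting rods in the aluminium tube stand, one in each tube, foot down and black sleeve up, right down on the tube floors. Leave the short setting rod standing where it is.

Things in the scene. Friction and masses are not known exactly. Their poses are not given: they have to be found in the camera images.
- rod_a: long ground-steel setting rod, a plain upright cylinder 26 mm in diameter and 140 mm tall with a black plastic grip sleeve, 30 mm in diameter, from 100 to 136 mm above its foot; about 0.45 kg; stands loose on its flat foot on the table. Origin: centre of its foot; z points up along the rod. Take it by the sleeve from above, so that the fingers stay above the tube when it stands in the stand. The other long rod is identical.
- rod_b: long ground-steel setting rod, a plain upright cylinder 26 mm in diameter and 140 mm tall with a black plastic grip sleeve, 30 mm in diameter, from 100 to 136 mm above its foot; about 0.45 kg; stands loose on its flat foot on the table. Origin: centre of its foot; z points up along the rod. Take it by the sleeve from above, so that the fingers stay above the tube when it stands in the stand. The other long rod is identical.
- rod_short: short setting rod of the same make, 26 mm in diameter and only 70 mm tall, black sleeve 30 mm in diameter from 30 to 66 mm; stands loose on the table and is to be left alone. Origin: centre of its foot, z up.
- stand: aluminium tube stand, fixed to the table left of the rods, yaw up to 30 degrees: base 85 x 175 x 6 mm with two upright open tubes, 48 mm inside, 55 outside, rims 90 mm and floors 8 mm above the table. Origin: centre of the base's underside, z up; tubes at y = +50 and -50 mm. A rod in a tube has 11 mm of play all round, may lean on the rim, and sticks out about 58 mm.
There are look-alikes about, which are no part of the job. Leave any green or yellow look-alike of the rod_b alone.

How it is judged:
At the end, for the whole second after the job is handed in: One long rod in each tube, either order: foot within 16 mm of the tube axis in x and y and under 20 mm above the stand's underside (tube floor: 8 mm), sleeve up, leaning under 20 degrees, at rest; the short rod upright (within 17 degrees) and within 30 mm of where it began (((x of rod_a in the frame of stand between -0.016 and 0.016 m and y of rod_a in the frame of stand between 0.034 and 0.066 m and z of each of rod_a, rod_b in the frame of stand below 0.02 m and angle between each of rod_a, rod_b's own z axis and vertical below 0.35 rad and linear speed of each of rod_a, rod_b below 0.02 m/s and x of rod_b in the frame of stand between -0.016 and 0.016 m and y of rod_b in the frame of stand between -0.066 and -0.034 m) or (x of rod_a in the frame of stand between -0.016 and 0.016 m and y of rod_a in the frame of stand between -0.066 and -0.034 m and z of each of rod_a, rod_b in the frame of stand below 0.02 m and angle between each of rod_a, rod_b's own z axis and vertical below 0.35 rad and linear speed of each of rod_a, rod_b below 0.02 m/s and x of rod_b in the frame of stand between -0.016 and 0.016 m and y of rod_b in the frame of stand between 0.034 and 0.066 m)) and distance of rod_short from where it was at the start of the episode below 0.03 m and angle between rod_short's own z axis and vertical below 0.3 rad); the robot touches nothing.
It fails at once if the short rod is moved by more than 30 mm or knocked over (distance of rod_short from where it was at the start of the episode above 0.03 m or angle between rod_short's own z axis and vertical above 0.3 rad).
It also fails if it takes over 70 s, if anything falls off the work surface, if the arm or the gripper's body presses on something with over 40 N, if the wrist force passes 120 N, or if a joint passes its speed limit or range.

## Robot

A 7-joint arm with a two-finger parallel gripper is mounted at the origin on the work surface. World frame = base frame: x ahead of the robot, y to its left, z up, the work surface at z = 0. Lengths are in m, angles in rad, forces in N, time in s.
With the tool pointing down it reaches from about 0.35 to 0.9 m from the base axis. Payload 19.9 kg.
Tool frame: the origin (TCP) lies midway between the tips of the shut fingers; the grasp point (between the pads) lies 19 mm behind it; z points along the fingers, y is the line along which they close (so a half turn about z gives the same grasp; the last joint's range is limited). The gripper opens to 85 mm and grips with 20 to 120 N. Pads are 22 mm wide; open, the fingers measure 114 mm over their backs; the gripper's body (76 mm by 85 mm) begins 54 mm behind the grasp point. The pads swing forward as they close: fully open they stand 13 mm farther back than shut.
Start: joints at [1.28, 0.417, -0.01, 1.614, 0.005, 1.111, -0.053], TCP at [0.154, -0.606, 0.194] pointing down, gripper open.
Joint ranges: [-2.81, 2.81], [-0.39, 2.02], [-1.27, 1.25], [0.06, 2.57], [-1.19, 4.33], [0.19, 2], [-2.82, 2.82]. Speed limits (rad/s): [1.89, 1.89, 2.39, 2.39, 3.01, 3.01, 3.01].

## Interface

Orientations are given as a unit quaternion [x, y, z, w].
In Python, from bench import sense, grab_frame, job_done, cut_out, spot_point gives the robot as it stands.
- The arm moves only by the tool jog_arm, never from a script. Its argument "commands" is a list that holds one entry, the list of rows, each a list of 5 numbers: the shift along the tool's x, y, z in mm, then the turn about the tool's z in rad, then the finger opening in mm, from 0 to 85.4. A call has 1 to 20 rows; each row shifts and turns the commanded pose from where the row before left it, along the tool's axes as they then stand; what a row does not reach is not made up. A row lasts 1/12 s, in which the tool goes at most 41.7 mm and 7.16 degrees, less where a joint would pass 70% of its speed; a pose out of reach is approached as far as the arm can. A call is refused whole if a number of a shift passes 41.7 or a number of a turn 0.125, either way. A call with a gripper value outside its range is refused whole. The fingers move at their own pace and stop on an object; "newtons" is the grip in N (left out, the last holds). Time passes only in rows, so rows that do not move let the fingers close. It gives the time, the measured TCP pose, the force, the opening and the grip force at its end, in the units of the state.
- sense(): the state, without advancing time (a new reading comes with each control period).
- grab_frame(name): name is "scene" or "top" or "wrist"; returns a dict with "image" (480x640x3 uint8, blue, green, red), "fx", "fy", "cx", "cy" (pixels), "world_from_camera" (4x4, takes a point from camera to world coordinates); the wrist camera has in their place "tool_from_camera" (4x4, takes a point from camera to tool coordinates, whose origin is the TCP and whose axes are the flange's). Camera axes: x right, y up, looking along -z (the intrinsics and any distortion apply to the point x, -y, -z); pixel columns grow to the right and rows downward; lengths in m; the calibration is good to about 2 mm. A picture is of the moment at which its call begins: read the wrist's pose just before it. There is no depth.
- job_done(): hands the job in; it is judged then, once.
Trained networks look in a picture, given as the dict that the camera call returned (one of the last four; its "shot" number tells which), for a name from the list of things; names that differ only in an ending like _2 or _b are one class to them, and where a whole thing is asked for, a point or a joint stands for the part that bears it (a point fixed in the world has none). Each returns a list of dicts, best first, with "score" (0 to 1); they miss things now and then, are a little off and sometimes report something else, mostly with a low value. They report only what shows in the picture. A call takes as long as a camera call. They do not tell look-alikes from the thing itself.
- cut_out(picture, label): "region" (480x640 bool, what is visible of it) and "centre" ([row, column] in pixels, amid what is visible of it).
- spot_point(picture, label): "centre" ([row, column] in pixels: a listed point, or the origin of a listed thing).
The state is a dict: "clock": time; "qpos": joint angles; "qd": joint speeds; "effort": joint torques, N m; "position": TCP position; "tool_rot": TCP orientation; "contact_force": force on the tool from outside, world axes, zero at the start; "torque": the same for the moment, N m; "finger_gap": finger opening in m; "gripper_force": force on a finger pad.
Only numpy, scipy, OpenCV 4.12 (cv2) and the standard library are available. Lean on these libraries where they do the work, as an engineer would, in place of code of your own. Each camera call takes 0.05 s, during which the arm holds its last target. There are 200 camera calls.

## Working session

There is one attempt and no reset: what is moved stays moved. The work goes in short steps, Python scripts to look and compute and a tool call to move; the robot and the scene stay as the last step left them, time stands still between calls to the robot, and variables do not carry over. Pictures are saved under pics/ and viewed, at most 10 in all, crops included, and the job is handed in when it is done.

Besides the shell and the picture viewer there is one more tool, called after "Request:" as name(argument=value, ...) on one line, values as JSON. jog_arm: Moves the arm, as the interface text tells. Its arguments: {"type":"object","properties":{"commands":{"type":"array"},"newtons":{"type":"number"}},"required":["commands"]}

```bash
mkdir -p pics; cat > h.py <<'E'
import numpy as np, cv2
from bench import *
from scipy.spatial.transform import Rotation as R
def wfc(p, s=None):
    if "world_from_camera" in p: return np.array(p["world_from_camera"])
    T=np.eye(4); T[:3,:3]=R.from_quat(s["tool_rot"]).as_matrix(); T[:3,3]=s["position"]
    return T@np.array(p["tool_from_camera"])
def ray(p,rc,z,s=None):
    "world point at height z seen at pixel (row,col)"
    T=wfc(p,s); d=T[:3,:3]@np.array([(rc[1]-p["cx"])/p["fx"],-(rc[0]-p["cy"])/p["fy"],-1])
    o=T[:3,3]; return o+d*(z-o[2])/d[2]
def proj(p,X,s=None):
    c=np.linalg.inv(wfc(p,s))@np.append(X,1); return p["cy"]-p["fy"]*c[1]/-c[2], p["cx"]+p["fx"]*c[0]/-c[2]
E
python3 - <<'E'
from h import *
s=sense(); print(s["position"],s["tool_rot"],s["finger_gap"],s["clock"])
ims=[]
for n in ("top","scene"):
    p=grab_frame(n); print(n,[k for k in p], wfc(p)[:3,3].round(3),wfc(p)[:3,2].round(2))
    ims.append(p["image"])
    cv2.imwrite(f"pics/{n}0.png",p["image"])
    for l in ("rod_a","rod_short","stand"):
        for d in spot_point(p,l): print(l,round(d["score"],2),np.round(d["centre"]),ray(p,d["centre"],0).round(3))
        for d in cut_out(p,l): print(" cut",l,round(d["score"],2),np.round(d["centre"]),d["region"].sum())
E
```

```text
[ 0.15378687 -0.60538048  0.19326481] [ 9.92269216e-01  1.24102532e-01 -1.22335836e-04 -5.90900549e-04] 0.08578995243767297 0.0
top ['image', 'fx', 'fy', 'cx', 'cy', 'world_from_camera', 'shot'] [ 0.286 -0.083  1.263] [-0.21 -0.01  0.98]
rod_a 0.96 [254. 439.] [ 0.519 -0.339  0.   ]
rod_a 0.81 [278. 412.] [ 0.463 -0.282  0.   ]
rod_a 0.56 [243. 469.] [ 0.547 -0.405  0.   ]
rod_a 0.55 [256. 365.] [ 0.506 -0.179  0.   ]
 cut rod_a 0.89 [248. 369.] 351
 cut rod_a 0.87 [231. 480.] 435
 cut rod_a 0.83 [246. 447.] 325
 cut rod_a 0.73 [273. 419.] 335
rod_short 0.51 [246. 285.] [ 0.519 -0.003  0.   ]
 cut rod_short 0.66 [238. 283.] 199
stand 0.78 [251. 186.] [0.498 0.212 0.   ]
 cut stand 0.9 [250. 189.] 3383
scene ['image', 'fx', 'fy', 'cx', 'cy', 'world_from_camera', 'shot'] [ 1.12  -0.397  0.675] [ 0.64 -0.36  0.68]
rod_a 0.82 [339. 147.] [ 0.558 -0.408  0.   ]
rod_a 0.66 [273. 260.] [ 0.518 -0.187  0.   ]
rod_a 0.64 [274. 198.] [ 0.462 -0.287  0.   ]
rod_a 0.63 [309. 183.] [ 0.527 -0.337  0.   ]
 cut rod_a 0.97 [306. 135.] 1405
 cut rod_a 0.84 [237. 255.] 978
 cut rod_a 0.69 [277. 173.] 1206
 cut rod_a 0.65 [240. 193.] 1090
rod_short 0.73 [242. 348.] [ 0.531 -0.004  0.   ]
rod_short 0.58 [197. 429.] [0.503 0.22  0.   ]
 cut rod_short 0.62 [226. 348.] 545
stand 0.72 [195. 426.] [0.496 0.22  0.   ]
 cut stand 0.63 [187. 431.] 3120
 cut stand 0.16 [225. 348.] 479
```

View pics/top0.png

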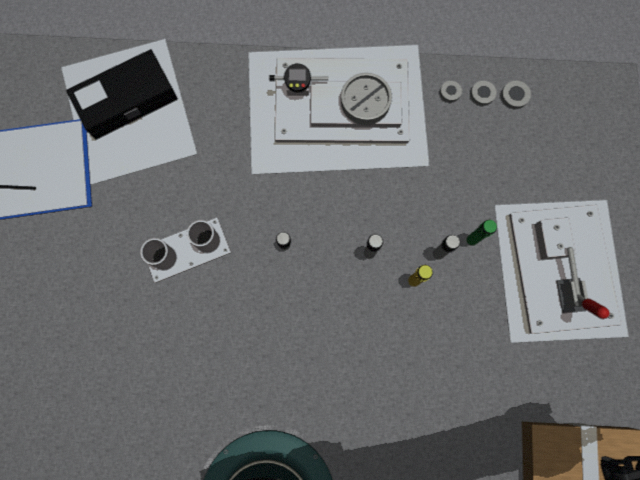

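View pics/scene0.png

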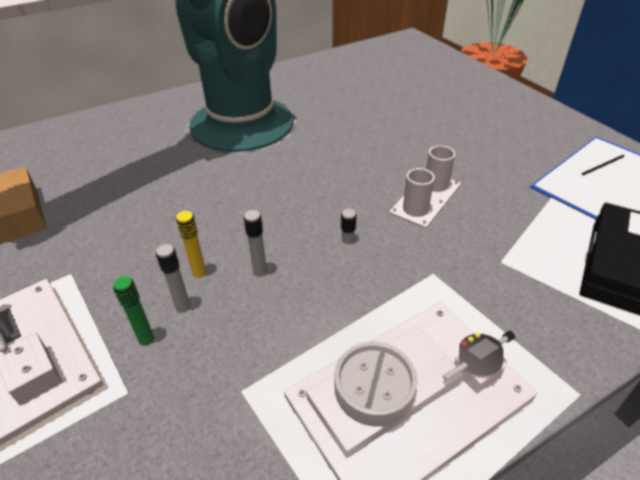

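The top view shows the two steel rods with their tops at (col 375, row 242) and (451, 242). The yellow look-alike is at (425, 272), the green one at (488, 227), and the short rod at (284, 240). The stand's tube rims are at about (154, 252) and (202, 232).

```bash
python3 - <<'E'
from h import *
p=grab_frame("top"); im=p["image"]; cv2.imwrite("pics/z.png",cv2.resize(im[200:300,130:290],None,fx=5,fy=5,interpolation=cv2.INTER_CUBIC))
for n,c,z in (("rod1",(241,375),.14),("rod2",(242,451),.14),("yel",(271,425),.14),("grn",(226,489),.14),("short",(240,284),.07),("tubeL",(252.5,154.5),.09),("tubeR",(233,202),.09)):
    print(n,ray(p,c,z).round(4))
E
```

```text
rod1 [ 0.5123 -0.1864  0.14  ]
rod2 [ 0.518  -0.3342  0.14  ]
yel [ 0.4585 -0.2843  0.14  ]
grn [ 0.5538 -0.4084  0.14  ]
short [ 0.5188 -0.0046  0.07  ]
tubeL [0.4755 0.2545 0.09  ]
tubeR [0.5208 0.1621 0.09  ]
```

View pics/z.png

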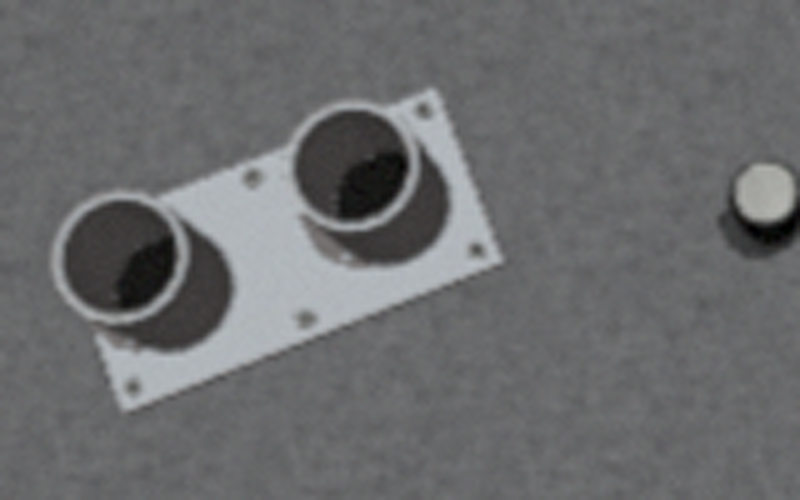

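The crop shows the rims centred at about (154.0, 251.6) and (200.8, 233.0) in full-image pixels. That puts the tubes at about (0.477, 0.255) and (0.521, 0.1645).

Request:
jog_arm(commands=[[[30,-21,-3,0,85],[30,-21,-3,0,85],[30,-21,-3,0,85],[30,-21,-3,0,85],[30,-21,-3,0,85],[30,-21,-3,0,85],[30,-21,-3,0,85],[30,-21,-3,0,85],[30,-21,-3,0,85],[30,-21,-3,0,85],[30,-21,-3,0,85],[30,-21,-3,0,85],[30,-21,-3,0,85],[30,-21,-3,0,85],[30,-21,-3,0,85]]])

```text
clock: 2.0
position: [0.5134, -0.1881, 0.2393]
tool_rot: [0.992, 0.124, 0.0, 0.0]
contact_force: [1.1, -1.4, -0.2]
finger_gap: 0.0848
gripper_force: 0.0
```

Request:
jog_arm(commands=[[[0,0,0,-0.122,85],[0,0,0,-0.122,85],[0,0,0,-0.122,85],[0,0,0,-0.122,85],[0,0,0,-0.122,85],[0,0,0,-0.122,85],[0,0,0,-0.122,85],[0,0,0,-0.122,85],[0,0,0,-0.122,85],[0,0,0,-0.122,85],[0,0,0,-0.122,85],[0,0,0,-0.122,85],[0,0,0,-0.122,85],[0,0,0,-0.122,85],[0,0,0,-0.122,85],[0,0,0,-0.122,85],[0,0,0,0,85],[0,0,0,0,85],[0,0,0,0,85]]])

```text
clock: 3.58
position: [0.5124, -0.1897, 0.2389]
tool_rot: [0.455, 0.89, 0.0, -0.0]
contact_force: [0.6, 0.3, -0.9]
finger_gap: 0.0849
gripper_force: 0.0
```

```bash
cat >> h.py <<'E'
def to(s,X):
    "shift in tool axes (mm) that brings the TCP to world X"
    return (R.from_quat(s["tool_rot"]).as_matrix().T@(np.array(X)-s["position"])*1000).round(1)
E
python3 - <<'E'
from h import *
s=sense(); print(s["position"],R.from_quat(s["tool_rot"]).as_matrix().round(3),s["clock"],np.round(s["qpos"],2))
p=grab_frame("wrist"); cv2.imwrite("pics/w1.png",p["image"])
print("tfc",np.round(p["tool_from_camera"],3))
for d in cut_out(p,"rod_a"): print(round(d["score"],2),np.round(d["centre"]),d["region"].sum())
print(proj(p,[.5123,-.1864,.14],s), to(s,[.5123,-.1864,.2]))
E
```

```text
[ 0.51243519 -0.18971046  0.23889193] [[-0.585  0.811 -0.   ]
 [ 0.811  0.585  0.   ]
 [ 0.    -0.    -1.   ]] 3.5833 [ 0.8   0.29 -0.61  1.74  0.18  1.17  0.77]
tfc [[-0.     0.951  0.31   0.08 ]
 [ 1.     0.001 -0.001 -0.   ]
 [-0.001  0.31  -0.951 -0.18 ]
 [ 0.     0.     0.     1.   ]]
0.98 [253. 205.] 2246
0.8 [402. 224.] 2040
0.61 [330. 234.] 2480
0.58 [210. 315.] 1734
(np.float64(219.0900194775889), np.float64(316.03648320395723)) [ 2.8  1.8 38.9]
```

View pics/w1.png

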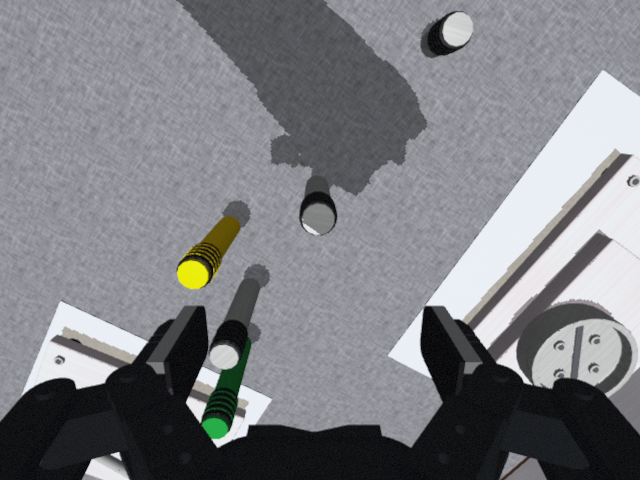

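The wrist view shows rod 1's top at (318, 218), within 2 px of the predicted point. Rod 2 is at (225, 354), yellow at (194, 273) and green at (216, 428). The prediction holds, so I'll descend and grip.

Request:
jog_arm(commands=[[[3,2,15,0,85],[0,0,15,0,85],[0,0,15,0,85],[0,0,15,0,85],[0,0,15,0,85],[0,0,15,0,85],[0,0,15,0,85],[0,0,15,0,85],[0,0,15,0,85],[0,0,0,0,85],[0,0,0,0,70],[0,0,0,0,50],[0,0,0,0,30],[0,0,0,0,20],[0,0,0,0,20],[0,0,0,0,20],[0,0,0,0,20],[0,0,0,0,20]]], newtons=60)

```text
clock: 5.18
position: [0.5124, -0.1861, 0.104]
tool_rot: [0.453, 0.891, 0.0, 0.0]
contact_force: [-0.3, 0.1, 0.2]
finger_gap: 0.0204
gripper_force: 0.0
```

Request:
jog_arm(commands=[[[0,0,0,0,20],[0,0,0,0,20],[0,0,0,0,20]]])

```text
clock: 5.43
position: [0.5123, -0.186, 0.1039]
tool_rot: [0.453, 0.891, 0.0, -0.0]
contact_force: [0.5, -0.0, 0.7]
finger_gap: 0.0199
gripper_force: 0.0
```

```bash
python3 - <<'E'
from h import *
s=sense()
p=grab_frame("wrist"); q=grab_frame("scene")
cv2.imwrite("pics/w2.png",np.hstack([cv2.resize(p["image"],(400,300)),q["image"][120:420,80:480]]))
for d in cut_out(p,"rod_a"): print(round(d["score"],2),np.round(d["centre"]),d["region"].sum())
E
```

```text
0.97 [278. 313.] 5447
0.72 [341. 138.] 7495
0.6 [455. 204.] 797
```

View pics/w2.png

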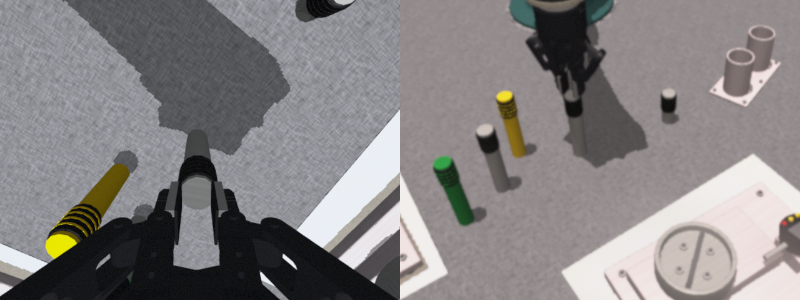

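```bash
python3 - <<'E'
from h import *
s=sense()
p=grab_frame("wrist"); 
X=ray(p,(307,315),.14,s); print(X, to(s,X), "expected px of rod top if centred", proj(p,[*s["position"][:2],.14],s))
print("pads px", proj(p,s["position"]-np.array([0,0,-.019]),s))
cv2.imwrite("pics/w3.png",cv2.resize(p["image"][220:440,200:440],(720,660)[:2],interpolation=cv2.INTER_CUBIC)[:600])
E
```

```text
[ 0.51219841 -0.18493268  0.14      ] [  0.9   0.5 -36.1] expected px of rod top if centred (np.float64(308.9287626896146), np.float64(313.7470696558828))
pads px (np.float64(291.0389436784092), np.float64(313.7311475408066))
```

View pics/w3.png

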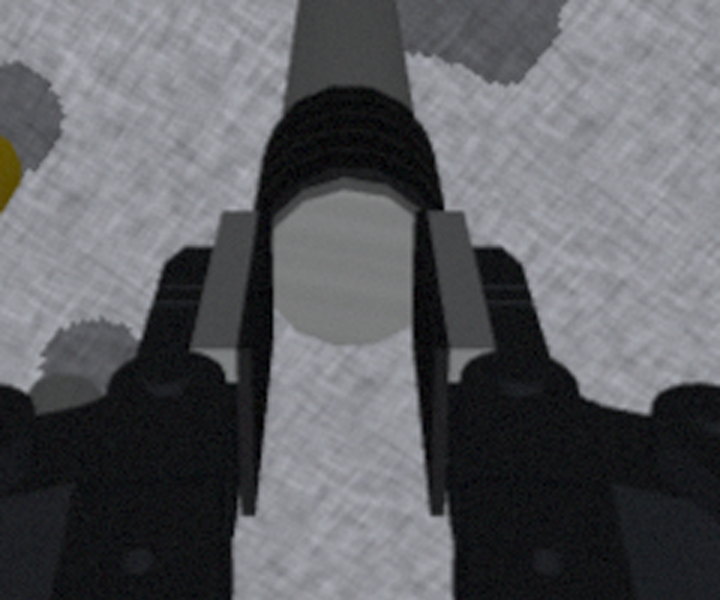

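The crop shows the rod top centred between the pads, which look about level with the top's edges. The gap reading has reached the commanded 20 mm with no force, so I'll close further.

Request:
jog_arm(commands=[[[0,0,0,0,0],[0,0,0,0,0],[0,0,0,0,0],[0,0,0,0,0],[0,0,0,0,0],[0,0,0,0,0]]], newtons=60)

```text
clock: 6.13
position: [0.5123, -0.186, 0.1039]
tool_rot: [0.453, 0.891, 0.0, -0.0]
contact_force: [-0.2, -0.3, 0.0]
finger_gap: 0.0001
gripper_force: 0.0
```

```bash
python3 - <<'E'
from h import *
s=sense(); print(s["finger_gap"],s["position"])
p=grab_frame("wrist"); q=grab_frame("scene")
cv2.imwrite("pics/w4.png",np.hstack([p["image"][200:440,200:440],cv2.resize(q["image"][150:290,210:370],(560,490),interpolation=cv2.INTER_CUBIC)[:240*1] if 0 else cv2.resize(q["image"][170:290,210:370],(320,240),interpolation=cv2.INTER_CUBIC)]))
E
```

```text
0.00011318334594181108 [ 0.51230911 -0.18602141  0.10386993]
```

View pics/w4.png

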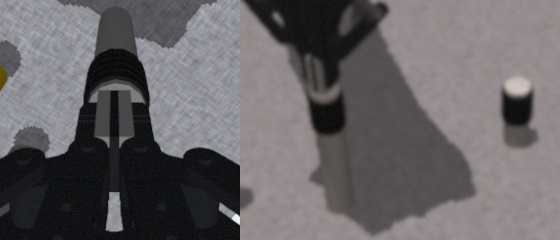

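The fingers are shut above the rod's top, without touching it. The real tip height must be higher than I assumed, so I'll check the geometry.

```bash
python3 - <<'E'
from h import *
s=sense(); p=grab_frame("wrist"); q=grab_frame("scene")
x,y,z=s["position"]
for t in (0,.01,.02,.03,.04): print(t,"wrist",np.round(proj(p,[x,y,z+t],s)),"scene",np.round(proj(q,[x,y,z+t])))
print("rod foot..top scene",[np.round(proj(q,[.5123,-.186,h]),1) for h in (0,.1,.12,.136,.14)])
print(ray(q,(217,251.5),.14), ray(q,(275,259),0))
# rod top by two-view check: sleeve bottom etc. in wrist
print("wrist rod pts",[np.round(proj(p,[.5123,-.186,h],s),1) for h in (0,.1,.136,.14)])
c=cut_out(q,"rod_a")
for d in c:
    r=np.argwhere(d["region"]); print(round(d["score"],2),r.min(0),r.max(0))
E
```

```text
0 wrist [275. 314.] scene [229. 253.]
0.01 wrist [283. 314.] scene [225. 253.]
0.02 wrist [292. 314.] scene [220. 252.]
0.03 wrist [302. 314.] scene [216. 251.]
0.04 wrist [313. 314.] scene [211. 251.]
rod foot..top scene [array([270.5, 259.2]), array([230.6, 253.5]), array([221.8, 252.3]), array([214.6, 251.2]), array([212.8, 251. ])]
[ 0.52254601 -0.18967655  0.14      ] [ 0.52251853 -0.19107554  0.        ]
wrist rod pts [array([220.8, 313.7]), array([271.7, 313.7]), array([304.4, 313.7]), array([308.9, 313.7])]
0.96 [213 244] [276 266]
0.94 [211 176] [276 205]
0.7 [244 157] [311 189]
0.64 [276 113] [345 154]
```

```bash
python3 - <<'E'
from h import *
s=sense(); p=grab_frame("wrist"); print(p["fx"],s["effort"])
T=np.linalg.inv(np.array(p["tool_from_camera"]))
def pt(x,y,z):
    c=T@np.array([x,y,z,1])/1; return np.round([p["cy"]+p["fy"]*c[1]/c[2], p["cx"]-p["fx"]*c[0]/c[2]])
for x in (.011,-.011): print("finger edge",x,[(z,pt(x,0,z)) for z in (0,-.019,-.03,-.04,-.05)])
for x in (.038,.0425): print("body",x,[(z,pt(x,-.04,z),pt(x,.04,z)) for z in (-.073,-.09,-.11,-.13)])
# depth check from known rod diameter: top disc width in the image
print("disc width px per 26mm at z=.14:", pt(0,.013,-.036)-pt(0,-.013,-.036))
g=cv2.cvtColor(p["image"],cv2.COLOR_BGR2GRAY); cv2.imwrite("pics/w5.png",cv2.convertScaleAbs(p["image"],alpha=2,beta=20))
# lone rod tops seen (yellow): width of its disc
E
```

```text
373.2173498165182 [-8.35329502e-04 -7.51175380e+01 -9.73981887e+00 -3.65422153e+01
  1.64000213e-02  1.58190458e-03  3.02254205e-05]
finger edge 0.011 [(0, array([255., 314.])), (-0.019, array([270., 314.])), (-0.03, array([280., 314.])), (-0.04, array([290., 314.])), (-0.05, array([301., 314.]))]
finger edge -0.011 [(0, array([294., 314.])), (-0.019, array([312., 314.])), (-0.03, array([324., 314.])), (-0.04, array([336., 314.])), (-0.05, array([350., 314.]))]
body 0.038 [(-0.073, array([258., 183.]), array([258., 444.])), (-0.09, array([282., 162.]), array([282., 466.])), (-0.11, array([323., 125.]), array([322., 502.])), (-0.13, array([388.,  66.]), array([388., 562.]))]
body 0.0425 [(-0.073, array([245., 182.]), array([244., 446.])), (-0.09, array([266., 160.]), array([266., 468.])), (-0.11, array([304., 122.]), array([303., 505.])), (-0.13, array([365.,  60.]), array([365., 567.]))]
disc width px per 26mm at z=.14: [ 0. 60.]
```

View pics/w5.png

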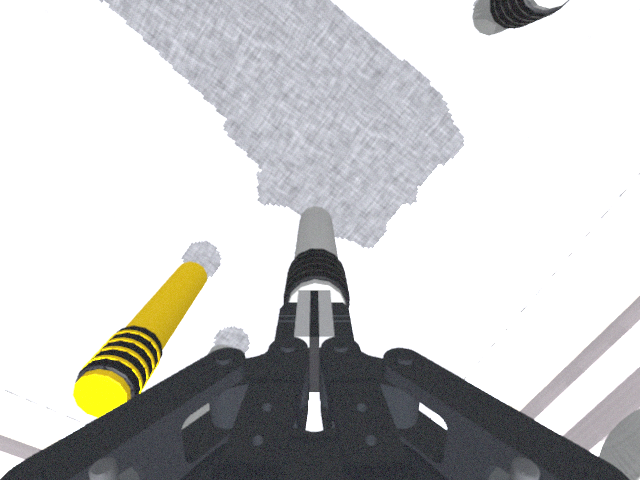

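The enhanced view shows the shut fingertips at row 290. By the calibration that is about 40 mm behind the stated TCP, at z ≈ 0.143, just above the rod top. The palm lies much farther back. I'll open, go about 31 mm lower, and grip again.

Request:
jog_arm(commands=[[[0,0,0,0,85],[0,0,0,0,85],[0,0,0,0,85],[0,0,0,0,85],[0,0,0,0,85],[0,0,0,0,85],[0,0,0,0,85],[0,0,0,0,85],[0,0,4,0,85],[0,0,4,0,85],[0,0,4,0,85],[0,0,4,0,85],[0,0,4,0,85],[0,0,4,0,85],[0,0,3,0,85],[0,0,2,0,85],[0,0,2,0,85],[0,0,0,0,85]]])

```text
clock: 7.93
position: [0.5122, -0.1859, 0.0725]
tool_rot: [0.453, 0.891, 0.0, -0.0]
contact_force: [0.0, -0.2, -0.1]
finger_gap: 0.0849
gripper_force: 0.0
```

Request:
jog_arm(commands=[[[0,0,0,0,60],[0,0,0,0,40],[0,0,0,0,20],[0,0,0,0,10],[0,0,0,0,10],[0,0,0,0,10],[0,0,0,0,10],[0,0,0,0,10],[0,0,0,0,10],[0,0,0,0,10]]], newtons=60)

```text
clock: 8.77
position: [0.5127, -0.1861, 0.0733]
tool_rot: [0.453, 0.891, 0.0, 0.0]
contact_force: [-0.2, 1.1, 5.7]
finger_gap: 0.0285
gripper_force: 59.0
```

Request:
jog_arm(commands=[[[0,0,-5,0,10],[0,0,-10,0,10],[0,0,-15,0,10],[0,0,-15,0,10],[0,0,-15,0,10],[0,0,-15,0,10],[0,0,-15,0,10],[0,0,-15,0,10],[0,0,-15,0,10],[0,0,-10,0,10],[0,0,0,0,10]]])

```text
clock: 9.68
position: [0.5131, -0.1862, 0.2051]
tool_rot: [0.453, 0.891, 0.0, 0.001]
contact_force: [0.0, -0.5, -4.1]
finger_gap: 0.0279
gripper_force: 59.5
```

Request:
jog_arm(commands=[[[10,6,0,0,10],[20,12,0,0,10],[22,13,0,0,10],[22,13,0,0,10],[22,13,0,0,10],[22,13,0,0,10],[22,13,0,0,10],[22,13,0,0,10],[22,13,0,0,10],[22,13,0,0,10],[22,13,0,0,10],[22,13,0,0,10],[22,13,0,0,10],[22,13,0,0,10],[22,13,0,0,10],[22,14,0,0,10],[22,14,0,0,10],[15,11,0,0,10],[5,5,0,0,10],[0,0,0,0,10]]])

```text
clock: 11.35
position: [0.4741, 0.2589, 0.2022]
tool_rot: [0.452, 0.892, -0.0, -0.001]
contact_force: [0.0, -0.8, -5.2]
finger_gap: 0.0283
gripper_force: 59.7
```

```bash
python3 - <<'E'
from h import *
s=sense(); print(s["position"],s["tool_rot"],s["finger_gap"],s["gripper_force"],s["contact_force"],to(s,[.477,.255,.2]))
p=grab_frame("wrist"); q=grab_frame("scene")
w=cv2.resize(p["image"],(640,480)); 
cv2.imwrite("pics/w6.png",np.hstack([w[:,160:500],cv2.resize(q["image"][80:270,340:520],(455,480),interpolation=cv2.INTER_CUBIC)]))
E
```

```text
[0.4740502  0.25892429 0.20216242] [ 4.51945606e-01  8.92045161e-01 -6.48003438e-05 -7.71801994e-04] 0.028343320871101012 59.73896563053131 [ 0.0063189  -0.77491097 -5.2455217 ] [-4.9  0.1  2.2]
```

View pics/w6.png

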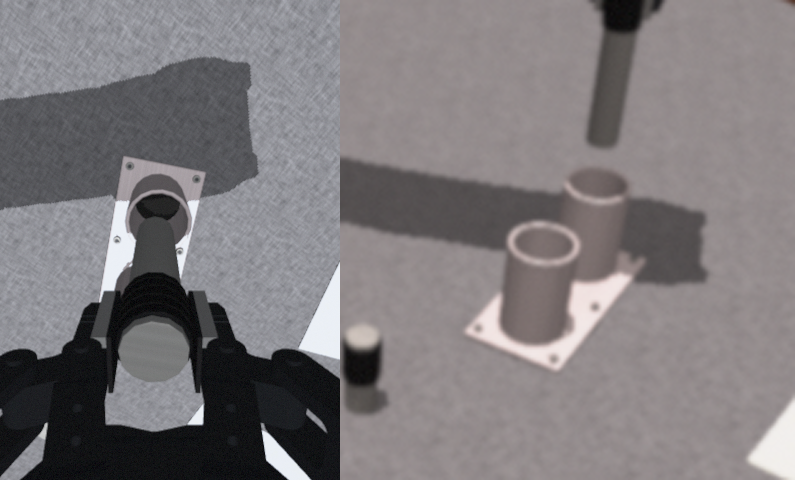

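The rod is held upright above the left tube. In the wrist view the rim spans cols 288–351 with its top at about row 174. I'll compare that with the predicted rim.

```bash
python3 - <<'E'
from h import *
s=sense(); p=grab_frame("wrist"); t=np.linspace(0,6.28,60)
for c in ((.477,.255),(.474,.259),(.477,.252)):
    P=np.array([proj(p,[c[0]+.0275*np.cos(a),c[1]+.0275*np.sin(a),.09],s) for a in t])
    print(c,"rows",P[:,0].min().round(1),P[:,0].max().round(1),"cols",P[:,1].min().round(1),P[:,1].max().round(1))
print("rod foot at TCP axis",np.round(proj(p,[*s["position"][:2],.13],s),1), "rod top", np.round(proj(p,[*s["position"][:2],.27],s),1))
E
```

```text
(0.477, 0.255) rows 187.5 252.8 cols 281.1 348.9
(0.474, 0.259) rows 181.2 247.1 cols 280.9 349.0
(0.477, 0.252) rows 190.6 255.5 cols 279.0 346.6
rod foot at TCP axis [233.  313.8] rod top [353.6 313.5]
```

```bash
python3 - <<'E'
from h import *
q=grab_frame("scene"); s=sense(); im=q["image"]
f=lambda u,v:(80+v*190/480,340+(u-340)*180/455)
print("foot",ray(q,f(602,140),.129),"rimL",ray(q,f(597,188),.09),"rimR",ray(q,f(543,243),.09), s["position"])
cv2.imwrite("pics/s7.png",np.hstack([cv2.resize(im[110:210,390:470],(480,600),interpolation=cv2.INTER_CUBIC)]))
E
```

```text
foot [0.47956615 0.25654309 0.129     ] rimL [0.48861494 0.25131209 0.09      ] rimR [0.52576674 0.16584114 0.09      ] [0.47514076 0.2559015  0.20255518]
```

Request:
jog_arm(commands=[[[-3,3,5,0,10],[0,0,5,0,10],[0,0,5,0,10],[0,0,5,0,10],[0,0,5,0,10],[0,0,4,0,10],[0,0,3,0,10],[0,0,3,0,10],[0,0,3,0,10],[0,0,3,0,10],[0,0,3,0,10],[0,0,3,0,10],[0,0,3,0,10],[0,0,0,0,10]]])

```text
clock: 12.72
position: [0.4791, 0.2563, 0.1523]
tool_rot: [0.453, 0.891, -0.0, -0.0]
contact_force: [0.4, -0.2, -4.8]
finger_gap: 0.0282
gripper_force: 59.8
```

Request:
jog_arm(commands=[[[0,0,6,0,10],[0,0,6,0,10],[0,0,6,0,10],[0,0,6,0,10],[0,0,6,0,10],[0,0,6,0,10],[0,0,6,0,10],[0,0,6,0,10],[0,0,6,0,10],[0,0,5,0,10],[0,0,4,0,10],[0,0,3,0,10],[0,0,2,0,10],[0,0,1,0,10],[0,0,0,0,10]]])

```text
clock: 13.97
position: [0.4793, 0.2565, 0.0838]
tool_rot: [0.453, 0.891, 0.0, -0.0]
contact_force: [-0.4, 0.5, -3.9]
finger_gap: 0.0281
gripper_force: 59.8
```

Still hanging about 2 mm above the floor. I'll set it down and release.

Request:
jog_arm(commands=[[[0,0,1,0,10],[0,0,1,0,10],[0,0,0,0,10],[0,0,0,0,30],[0,0,0,0,45],[0,0,0,0,60],[0,0,0,0,70],[0,0,0,0,70],[0,0,0,0,70],[0,0,-10,0,70],[0,0,-15,0,70],[0,0,-15,0,70],[0,0,-15,0,85],[0,0,-15,0,85],[0,0,-20,0,85],[0,0,-20,0,85],[0,0,-15,0,85]]])

```text
clock: 15.38
position: [0.4794, 0.2568, 0.2093]
tool_rot: [0.453, 0.891, 0.001, 0.0]
contact_force: [0.1, 0.0, -0.4]
finger_gap: 0.0851
gripper_force: 0.0
```

```bash
python3 - <<'E'
from h import *
s=sense(); print(s["position"],s["finger_gap"],s["contact_force"])
p=grab_frame("wrist"); q=grab_frame("scene")
for n,f in (("w",p),("s",q)):
    for d in cut_out(f,"rod_a"):
        r=np.argwhere(d["region"]); print(n,round(d["score"],2),r.min(0),r.max(0))
print([np.round(proj(q,[.479,.2565,h])) for h in (.008,.09,.108,.148)],[np.round(proj(p,[.479,.2565,h],s)) for h in (.008,.09,.108,.148)])
X=np.array([.518,-.3342,.222]); print("shift to rod2",to(s,X), "px")
E
```

```text
[0.47937189 0.25684928 0.20925749] 0.08505181292329449 [ 0.06278689  0.00996529 -0.35954782]
w 0.58 [185 293] [255 334]
s 0.85 [125 436] [158 451]
s 0.83 [211 177] [277 205]
s 0.68 [276 113] [345 154]
s 0.63 [244 156] [312 190]
[array([183., 435.]), array([151., 441.]), array([144., 442.]), array([127., 445.])] [array([195., 313.]), array([216., 313.]), array([222., 313.]), array([238., 313.])]
shift to rod2 [-500.2 -317.2  -13.1] px
```

Rod 1 stands in the left tube: the scene view shows its visible part at rows 125–158, as predicted. Now rod 2.

Request:
jog_arm(commands=[[[-20,-13,0,0,85],[-26,-16,0,0,85],[-26,-16,0,0,85],[-26,-16,0,0,85],[-26,-16,0,0,85],[-26,-16,0,0,85],[-26,-16,0,0,85],[-26,-16,0,0,85],[-26,-17,0,0,85],[-26,-17,0,0,85],[-26,-17,0,0,85],[-26,-17,0,0,85],[-26,-17,0,0,85],[-26,-17,0,0,85],[-26,-17,0,0,85],[-26,-17,0,0,85],[-26,-17,0,0,85],[-26,-17,0,0,85],[-26,-17,0,0,85],[-12,-4,0,0,85]]])

```text
clock: 17.25
position: [0.5168, -0.3382, 0.2055]
tool_rot: [0.455, 0.89, -0.0, -0.001]
contact_force: [-0.5, -0.5, -0.3]
finger_gap: 0.0849
gripper_force: 0.0
```

Request:
jog_arm(commands=[[[0,0,0,0,85],[0,0,0,0,85],[0,0,0,0,85]]])

```text
clock: 17.5
position: [0.5185, -0.3326, 0.2063]
tool_rot: [0.453, 0.892, 0.0, -0.001]
contact_force: [0.6, 0.6, 1.1]
finger_gap: 0.0852
gripper_force: 0.0
```

```bash
python3 - <<'E'
from h import *
s=sense(); print(s["position"],s["tool_rot"],np.round(s["qpos"],2))
p=grab_frame("wrist"); cv2.imwrite("pics/w8.png",p["image"])
print("pred top",proj(p,[.518,-.3342,.14],s),"foot",proj(p,[.518,-.3342,0],s)," shift",to(s,[.518,-.3342,.0733]))
for d in cut_out(p,"rod_a"):
    r=np.argwhere(d["region"]); print(round(d["score"],2),r.min(0),r.max(0),np.round(p["image"][d["region"]].mean(0)))
E
```

```text
[ 0.51845529 -0.3325552   0.20632937] [ 4.52768947e-01  8.91627635e-01  3.23024552e-04 -5.80710901e-04] [ 0.93  0.44 -0.55  1.61  0.24  1.16  0.96]
pred top (np.float64(237.0823621762852), np.float64(311.7488791168101)) foot (np.float64(195.45978475995463), np.float64(312.36120016267466))  shift [ -1.2  -1.3 133. ]
0.87 [187 292] [256 333] [89. 89. 88.]
0.86 [ 97 261] [145 306] [ 22. 126. 148.]
0.72 [258 274] [352 312] [42. 86. 26.]
```

View pics/w8.png

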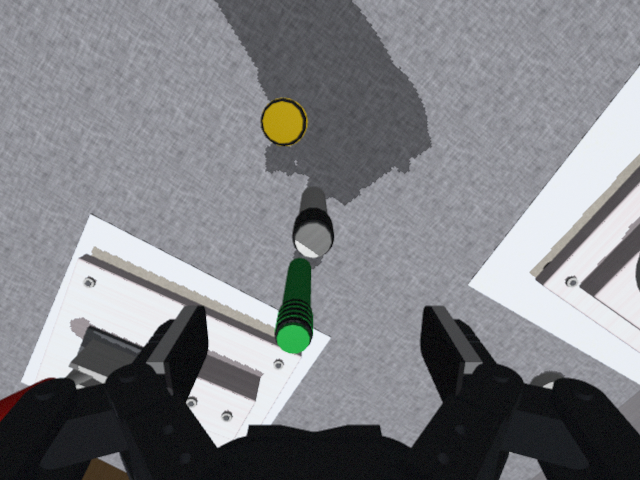

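The view shows rod 2's top at (313, 238), as predicted. Yellow and green lie off the finger line.

Request:
jog_arm(commands=[[[-1,-1,10,0,85],[0,0,15,0,85],[0,0,15,0,85],[0,0,15,0,85],[0,0,15,0,85],[0,0,12,0,85],[0,0,10,0,85],[0,0,10,0,85],[0,0,10,0,85],[0,0,9,0,85],[0,0,8,0,85],[0,0,4,0,85],[0,0,0,0,85],[0,0,0,0,85]]])

```text
clock: 18.77
position: [0.5184, -0.3351, 0.0739]
tool_rot: [0.453, 0.891, 0.0, -0.0]
contact_force: [-0.4, -1.2, 0.4]
finger_gap: 0.0851
gripper_force: 0.0
```

Request:
jog_arm(commands=[[[0,0,0,0,60],[0,0,0,0,40],[0,0,0,0,20],[0,0,0,0,10],[0,0,0,0,10],[0,0,0,0,10],[0,0,0,0,10],[0,0,0,0,10],[0,0,0,0,10],[0,0,0,0,10],[0,0,0,0,10]]], newtons=60)

```text
clock: 19.68
position: [0.5186, -0.3352, 0.0743]
tool_rot: [0.453, 0.891, -0.0, 0.0]
contact_force: [-0.3, 0.9, 5.6]
finger_gap: 0.0283
gripper_force: 59.0
```

Request:
jog_arm(commands=[[[0,0,-5,0,10],[0,0,-10,0,10],[0,0,-15,0,10],[0,0,-15,0,10],[0,0,-15,0,10],[0,0,-15,0,10],[0,0,-15,0,10],[0,0,-15,0,10],[0,0,-15,0,10],[0,0,-10,0,10],[0,0,0,0,10]]])

```text
clock: 20.6
position: [0.5191, -0.3354, 0.2063]
tool_rot: [0.453, 0.891, -0.0, 0.001]
contact_force: [-0.1, 0.5, -4.2]
finger_gap: 0.0283
gripper_force: 59.4
```

Request:
jog_arm(commands=[[[12,9,0,0,10],[22,16,0,0,10],[22,16,0,0,10],[22,16,0,0,10],[22,16,0,0,10],[22,16,0,0,10],[22,16,0,0,10],[22,16,0,0,10],[22,16,0,0,10],[22,16,0,0,10],[22,16,0,0,10],[22,16,0,0,10],[22,16,0,0,10],[22,16,0,0,10],[22,16,0,0,10],[22,16,0,0,10],[22,16,0,0,10],[22,16,0,0,10],[12,9,0,0,10],[6,4,0,0,10]]])

```text
clock: 22.27
position: [0.5167, 0.1673, 0.2032]
tool_rot: [0.452, 0.892, 0.0, -0.001]
contact_force: [0.5, -0.1, -4.0]
finger_gap: 0.028
gripper_force: 59.6
```

Request:
jog_arm(commands=[[[0,0,0,0,10],[0,0,0,0,10],[0,0,0,0,10]]])

```text
clock: 22.52
position: [0.5179, 0.1632, 0.2035]
tool_rot: [0.454, 0.891, -0.0, -0.0]
contact_force: [0.2, 0.3, -4.1]
finger_gap: 0.028
gripper_force: 59.6
```

```bash
python3 - <<'E'
from h import *
s=sense(); print(s["position"],s["finger_gap"],s["gripper_force"],to(s,[.521,.1645,.2]))
q=grab_frame("scene")
for d in cut_out(q,"rod_a"):
    r=np.argwhere(d["region"]); print(round(d["score"],2),r.min(0),r.max(0))
print(np.round(proj(q,[*s["position"][:2],s["position"][2]-.0743])))
E
```

```text
[0.51785551 0.16316113 0.20352115] 0.02804966457873444 59.612905383110046 [-0.8  3.3  3.5]
0.82 [125 435] [158 452]
0.8 [211 176] [277 206]
0.79 [ 89 415] [161 435]
0.56 [276 113] [345 154]
[158. 419.]
```

Request:
jog_arm(commands=[[[-1,3,5,0,10],[0,0,5,0,10],[0,0,5,0,10],[0,0,5,0,10],[0,0,5,0,10],[0,0,4,0,10],[0,0,3,0,10],[0,0,3,0,10],[0,0,3,0,10],[0,0,3,0,10],[0,0,3,0,10],[0,0,3,0,10],[0,0,3,0,10],[0,0,0,0,10]]])

```text
clock: 23.78
position: [0.5206, 0.1654, 0.1533]
tool_rot: [0.453, 0.891, -0.0, -0.0]
contact_force: [-0.4, 0.3, -2.6]
finger_gap: 0.0282
gripper_force: 59.7
```

Request:
jog_arm(commands=[[[0,0,6,0,10],[0,0,6,0,10],[0,0,6,0,10],[0,0,6,0,10],[0,0,6,0,10],[0,0,6,0,10],[0,0,6,0,10],[0,0,6,0,10],[0,0,6,0,10],[0,0,5,0,10],[0,0,4,0,10],[0,0,3,0,10],[0,0,2,0,10],[0,0,1,0,10],[0,0,0,0,10]]])

```text
clock: 25.03
position: [0.5209, 0.1655, 0.0848]
tool_rot: [0.453, 0.891, 0.0, -0.0]
contact_force: [0.1, -0.6, -3.1]
finger_gap: 0.0286
gripper_force: 59.7
```

Request:
jog_arm(commands=[[[0,0,1,0,10],[0,0,1,0,10],[0,0,0,0,10],[0,0,0,0,30],[0,0,0,0,45],[0,0,0,0,60],[0,0,0,0,70],[0,0,0,0,70],[0,0,0,0,70],[0,0,-10,0,70],[0,0,-15,0,70],[0,0,-15,0,70],[0,0,-15,0,70],[0,0,-15,0,70],[0,0,-20,0,70],[0,0,-20,0,70],[0,0,-20,0,70],[0,0,-20,0,70],[0,0,0,0,70],[0,0,0,0,70]]])

```text
clock: 26.7
position: [0.5212, 0.1657, 0.2343]
tool_rot: [0.453, 0.891, 0.001, 0.001]
contact_force: [0.0, -0.0, -0.4]
finger_gap: 0.0699
gripper_force: 0.0
```

```bash
python3 - <<'E'
from h import *
s=sense(); print(s["position"],s["finger_gap"],s["contact_force"])
q=grab_frame("scene"); p=grab_frame("wrist")
for l in ("rod_a","rod_short"):
  for n,f in (("s",q),("w",p)):
    for d in cut_out(f,l):
        r=np.argwhere(d["region"]); print(l,n,round(d["score"],2),r.min(0),r.max(0))
for c in ((.479,.2565),(.521,.1655)): print([np.round(proj(q,[*c,h])) for h in (.09,.148)],[np.round(proj(p,[*c,h],s)) for h in (.09,.148)])
E
```

```text
[0.52122877 0.16569186 0.23425631] 0.06987057400568715 [ 0.00485293 -0.02981194 -0.37970128]
rod_a s 0.72 [276 113] [345 154]
rod_a s 0.65 [126 436] [158 452]
rod_a s 0.6 [212 176] [277 205]
rod_a s 0.56 [148 412] [182 429]
rod_a w 0.73 [181 294] [245 333]
rod_a w 0.63 [ 63 321] [110 366]
rod_short s 0.83 [208 341] [243 356]
rod_short w 0.89 [289 225] [336 246]
rod_short w 0.63 [ 45 272] [227 382]
[array([151., 441.]), array([127., 445.])] [array([ 90., 337.]), array([ 85., 343.])]
[array([175., 419.]), array([150., 422.])] [array([208., 313.]), array([227., 313.])]
```

```bash
python3 -c "
from bench import *
print(job_done())"
```

```text
the job is handed in; nothing more can be done
None
```

Both long rods stand foot down on the tube floors, one in each tube; the short rod and the look-alikes weren't touched, and the job was handed in at about 27 s (no verdict was returned).

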